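Clamp a wheel cap in the holding jig

ROBOT

A 7-joint arm with a two-finger parallel gripper is mounted at the origin on a cart in front of the work surface, level with it; the furniture and walls round the work are solid. World frame = base frame: x ahead of the robot, y to its left, z up, the work surface at z = 0. Lengths are in mm, angles in rad, forces in N, time in s.
With the tool pointing down it reaches from about 400 to 850 mm from the base axis. Payload 4.5 kg.
Tool frame: the origin (TCP) lies on the front face of the gripper's body, between the roots of the fingers; the fingertips stand 64 mm ahead of it and the grasp point (between the pads) lies 45 mm ahead of it; x points along the fingers, z is the direction in which the jaws open and shut, and the axes are right-handed (so a half turn about x gives the same grasp; the last joint's range is limited). The gripper opens to 88 mm and grips with 3 to 60 N. Pads are 18 mm wide; open, the fingers measure 123 mm over their backs; the gripper's body (75 mm by 187 mm) begins 45 mm behind the grasp point.
Start: joints at [-1.071, 0.689, -0.195, 1.565, 0.157, 0.902, -0.215], TCP at [280.695, 558.442, 302.743] pointing down, gripper open.
Joint ranges: [-3.01, 3.01], [-0.46, 2.08], [-1.47, 1.51], [0.13, 2.56], [-1, 4.14], [0.04, 2.09], [-2.66, 2.66]. Speed limits (rad/s): [2.57, 2.57, 3.14, 3.14, 3.14, 3.14, 3.14].

INTERFACE

Orientations are given as a unit quaternion [w, x, y, z].
In Python, from plant import status, vision, sign_off gives the robot as it stands. The module is installed in compiled form; this text tells all that it offers.
- The arm moves only by the tool servo_tool, never from a script. Its argument "commands" is text: rows parted by semicolons, each of 4 numbers parted by spaces: the shift along the tool's x, y, z in mm, then the turn about the tool's x in rad. In form: tx ty tz roll; .... A call has 1 to 10 rows; each row shifts and turns the commanded pose from where the row before left it, along the tool's axes as they then stand; what a row does not reach is not made up. A row lasts 1/8 s, in which the tool goes at most 62.5 mm and 10.7 degrees, less where a joint would pass 70% of its speed; a pose out of reach is approached as far as the arm can. A call with a gripper value outside its range is refused whole. "claw" is the finger opening in mm, from 0 to 88.1, set as the call begins (left out, the last holds). The fingers move at their own pace and stop on an object; "grip_force" is the grip in N (left out, the last holds). Time passes only in rows, so rows that do not move let the fingers close. It gives the time, the measured TCP pose, the force and the opening at its end, in the units of the state.
- status.read_state(): the state, without advancing time (a new reading comes with each control period).
- vision.get_image(name): name is "side" or "top"; returns a dict with "color" (384x512x3 uint8, red, green, blue), "camera_matrix" (3x3 intrinsics, pixels), "view" (4x4, takes a point from world to camera coordinates). Camera axes: x right, y down, z forward; pixel columns grow to the right and rows downward; lengths in mm; the calibration is good to about 2 mm. A picture is of the moment at which its call begins. There is no depth.
- sign_off(): hands the job in, once; it reports no verdict.
The state is a dict: "time": time; "qpos": joint angles; "joint_velocities": joint speeds; "joint_torque": joint torques, N m; "tool_pos": TCP position; "tool_rot": TCP orientation; "ft_force": force on the tool from outside, world axes, zero at the start; "ft_torque": the same for the moment, N m; "width": finger opening in mm.
Only numpy, scipy, OpenCV 4.12 (cv2) and the standard library are available. Lean on these libraries where they do the work, as an engineer would, in place of code of your own. Each camera call takes 0.05 s, during which the arm holds its last target.

TASK

Get the chromed wheel cap held in the wooden jig for polishing: push it along the board between the rails until it rests against both steel stop pins, and then flip the open clamp's lever over past its middle so that it snaps shut with its rubber foot down on the cap. The cap must stay on the board, not be lifted or tipped, and the other things on the table are to be left where they are.

Things in the scene. Friction and masses are not known exactly. Their poses are not given: they have to be found in the camera images.
- jig: Plywood board fixed to the table, 300 x 136 x 18 mm; origin under its centre, x along it toward the clamp end, z up. Rails 12 mm high, inner faces 110 mm apart, run along x from -142 to +32 mm. Two steel stop pins, 12 mm across, 30 mm high, stand at x = +54, y = +/-34 mm. Behind them is the clamp's steel stand, 60 mm wide, at x = +77 to +133, 117 mm high above the table.
- seat (a point): Point on the board's top (18 mm above the table) where the centre of the cap's underside lies when the cap touches both pins: x = +10, y = 0 in the jig's frame.
- wheel_cap: Loose chromed wheel cap, a round can 100 mm across and 63 mm high with a black band round its foot and a dark disc on top, about 0.1 kg; starts on the board between the rails, 60 to 85 mm short of the seat. Origin at the centre of its underside, z up.
- clamp_angle (a joint): Angle (rad) of the one-piece lever (arm and handle, 60 degrees apart) about an axis along jig y. 0 = open, handle leans 30 degrees toward jig +x, arm 60 degrees up; 0.52 = middle, handle upright; about 1.05 = shut on the cap, arm level (1.13 without cap). A spring drives it away from the middle: it takes 5 to 9 N on the grip toward jig -x, then snaps shut by itself past the middle.
- handle_end (a point): Tip of the lever's handle, 115 mm from the pivot. Its black round grip, 22 mm across, takes up the last 70 mm; below is a steel rod 12 mm across. With the lever open the tip is 205 mm above the table and 58 mm from the pivot toward jig +x; at the middle it is 220 mm high.
- clamp_lever: The clamp's one-piece lever (hold-down arm, foot and handle); origin on its axis, 105 mm above the table, at x = +105, y = 0 in the jig's frame. The arm is a steel bar 14 x 12 mm; 95 mm from the pivot it carries the rubber foot.
- tape: Bystander: loose tape measure, 66 x 76 x 34 mm, to the right of the jig; leave it.
- tin: Bystander: loose empty bolt tin, 60 mm across, 45 mm high, to the right of the jig; leave it.
- spare_cap: Bystander: another loose chromed cap, 115 mm across, 67 mm high, standing off the jig and farther from the robot; leave it.
- foot (a point): Centre of the rubber foot's face, 20 mm across, 95 mm along the arm from the pivot and 24 mm under its centre line. About 175 mm above the table with the lever open, 80 mm when shut on the cap.

How it is judged (in metres and radians):
On the way, in this order (a step that is already met when the one before it is completed fails the run):
1. the cap rests against both pins (centre within 6 mm of the seat) while the clamp is still open (horizontal distance between wheel_cap and seat below 0.006 m and value of joint clamp_angle below 0.4 rad), for 0.2 s.
2. the lever has been flipped past its middle and the foot is down on the cap (value of joint clamp_angle above 0.97 rad and contact force between clamp_lever and wheel_cap above 2 N), for 0.2 s.
At the end, for the whole second after the job is handed in: The cap stands flat on the board with its centre within 6 mm of the seat, the lever is shut (joint above 0.97) and the foot presses on the cap with more than 2 N; all at rest (all of step 2 and horizontal distance between wheel_cap and seat below 0.006 m and z of wheel_cap in the frame of jig below 0.022 m and angle between wheel_cap's own z axis and vertical below 0.06 rad and linear speed of wheel_cap below 0.01 m/s); the robot touches nothing.
It fails at once if the cap is lifted off the board (more than 12 mm) (z of wheel_cap in the frame of jig above 0.03 m).
It fails at once if the cap is tipped (more than 0.3 rad) (angle between wheel_cap's own z axis and vertical above 0.3 rad).
It fails at once if the tape measure, the tin or the other chromed cap is moved by more than 20 mm (distance of any of tape, tin, spare_cap from where it was at the start of the episode above 0.02 m).
It also fails if it takes over 48 s, if anything falls off the work surface, if the arm or the gripper's body presses on something with over 40 N, if the wrist force passes 120 N, or if a joint passes its speed limit or range.

## Working session

There is one attempt and no reset: what is moved stays moved. The work goes in short steps, Python scripts to look and compute and a tool call to move; the robot and the scene stay as the last step left them, time stands still between calls to the robot, and variables do not carry over. Pictures are saved under pics/ and viewed, and the job is handed in when it is done.

Besides the shell and the picture viewer there is one more tool, called after "Request:" by a JSON object that holds its "method" and its "body". servo_tool: Moves the arm, as the interface text tells. Its arguments: {"type":"object","properties":{"commands":{"type":"string"},"claw":{"type":"number"},"grip_force":{"type":"number"}},"required":["commands"]}

```bash
mkdir -p pics
python3 - <<'E'
from plant import status, vision
import cv2,numpy as np
s=status.read_state(); print(s)
for n in("side","top"):
    d=vision.get_image(n); cv2.imwrite(f"pics/{n}0.png",d["color"][:,:,::-1]); np.savez(f"{n}0.npz",**d); print(n,d["camera_matrix"].tolist(),d["view"].round(4).tolist())
E
```

```text
{'time': 0.0, 'qpos': array([-1.07118065,  0.68994756, -0.19450366,  1.56629714,  0.1573104 ,
        0.90247673, -0.21508825]), 'joint_velocities': array([-0.00228637,  0.00127493, -0.00055644,  0.00044944, -0.00066055,
       -0.00044472,  0.00190482]), 'joint_torque': array([ 3.97727663e-04, -5.27554178e+01, -1.26634654e+00, -1.53427058e+01,
       -5.25604666e-02,  6.46693516e-03,  1.49404655e-04]), 'tool_pos': array([280.54274605, 557.95378303, 301.94488877]), 'tool_rot': array([ 0.60139158, -0.37148571,  0.60238217,  0.37075903]), 'ft_force': array([ 0.3971587 , -0.36008218, -0.48191742]), 'ft_torque': array([ 0.02287025,  0.04692238, -0.00579556]), 'width': 87.85124910284728}
side [[461.88000456258715, 0.0, 249.9283805036164], [0.0, 461.88000456258715, 190.18852603500787], [0.0, 0.0, 1.0]] [[0.9991, -0.0358, 0.0247, -588.0777], [0.0022, -0.5242, -0.8516, 94.4524], [0.0434, 0.8508, -0.5237, 1480.4064], [0.0, 0.0, 0.0, 1.0]]
top [[411.8021644289763, 0.0, 254.343923151617], [0.0, 411.8021644289763, 187.8873640113145], [0.0, 0.0, 1.0]] [[-0.0094, -0.9997, -0.0214, -11.7228], [-0.9896, 0.0124, -0.1432, 584.5514], [0.1434, 0.0198, -0.9895, 1345.4325], [0.0, 0.0, 0.0, 1.0]]
```

View pics/side0.png

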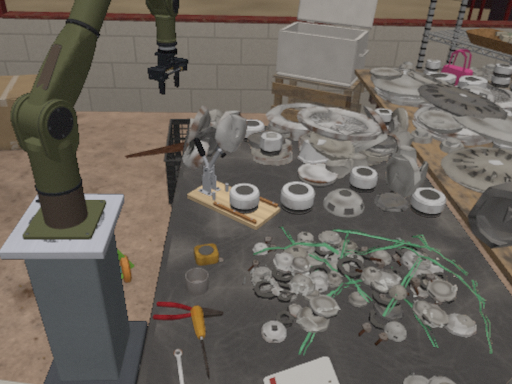

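View pics/top0.png

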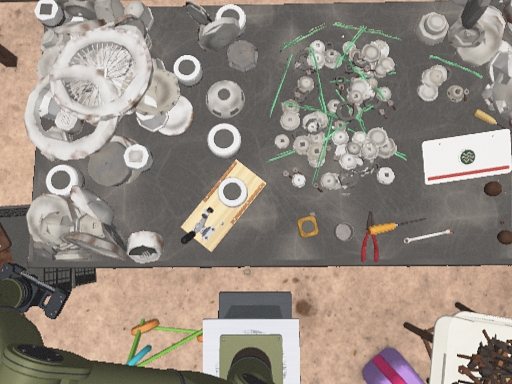

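The top view shows the jig at about (223,207) px, with the clamp toward the lower left and the cap at (232,191). The spare cap is at (223,139), the tape at (308,225) and the tin at (343,232). I'll zoom in next.

Run:
```python
import cv2
a=cv2.imread("pics/top0.png")[150:260,165:285]; cv2.imwrite("pics/topz.png",cv2.resize(a,None,fx=5.4,fy=5.4,interpolation=cv2.INTER_CUBIC))
a=cv2.imread("pics/side0.png")[130:230,180:320]; cv2.imwrite("pics/sidez.png",cv2.resize(a,None,fx=5.5,fy=5.5,interpolation=cv2.INTER_CUBIC))
```

```text
(no output)
```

View pics/topz.png

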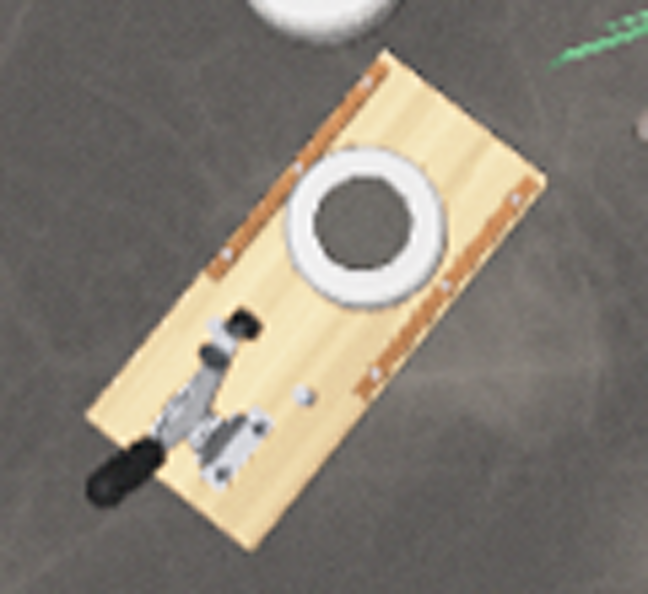

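View pics/sidez.png

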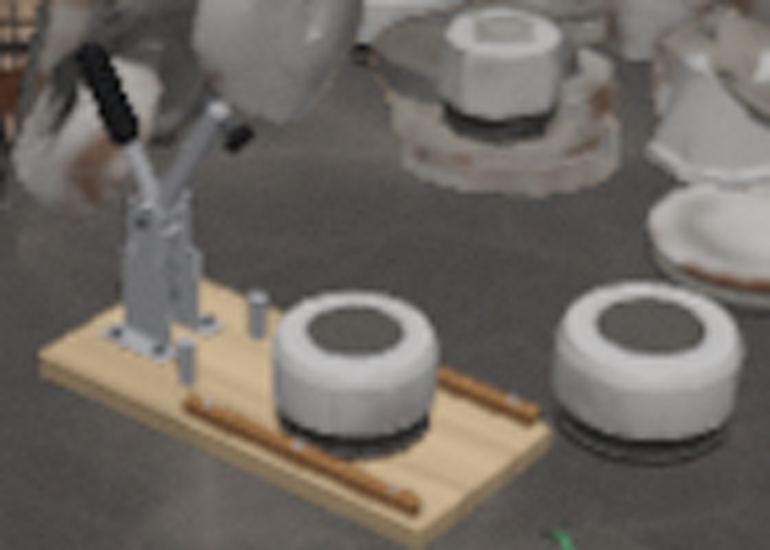

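```bash
cat > h.py <<'E'
import numpy as np,cv2
from scipy.spatial.transform import Rotation as R
def ray(d,u,v):
    V=d["view"];K=d["camera_matrix"];c=-V[:3,:3].T@V[:3,3]
    return c,V[:3,:3].T@np.linalg.solve(K,[u,v,1.])
def onz(d,u,v,z):
    c,r=ray(d,u,v); return c+r*(z-c[2])/r[2]
def proj(d,p):
    V=d["view"];q=d["camera_matrix"]@(V[:3,:3]@p+V[:3,3]);return q[:2]/q[2]
def rot(q): return R.from_quat(q,scalar_first=True)
E
python3 - <<'E'
from h import *
T=dict(np.load("top0.npz"));S=dict(np.load("side0.npz"))
f=lambda p:(165-.5+p[0]/5.4+.09,150-.5+p[1]/5.4+.09)
g=lambda p:(180-.5+p[0]/5.5+.09,130-.5+p[1]/5.5+.09)
# corners far-left, far-right(-x end), near ones
c=np.array([onz(T,*f(p),18)for p in[(385,50),(547,180),(252,551),(87,414)]])
J=np.array([[-150,-68],[-150,68],[150,68],[150,-68]],float)
print(c.round(1).tolist())
for sgn in(1,-1):
    Jl=J*[1,sgn]; m=c[:,:2].mean(0); H=(Jl).T@(c[:,:2]-m)
    a=np.arctan2(H[0,1]-H[1,0],H[0,0]+H[1,1]); Rm=np.array([[np.cos(a),-np.sin(a)],[np.sin(a),np.cos(a)]])
    print(sgn,"org",m,"yaw",a,np.abs((Jl@Rm.T+m)-c[:,:2]).max()); 
    if np.abs((Jl@Rm.T+m)-c[:,:2]).max()<20: best=(m,a,Rm)
m,a,Rm=best; np.savez("jig.npz",m=m,a=a)
# side check corners
cs=[onz(S,*g(p),18)[:2] for p in[(41,357),(200,275),(552,430)]]
print("side corners in jig",[((q-m)@Rm).round(1).tolist() for q in cs])
W=lambda x,y,z:np.append(Rm@[x,y]+m,z)
def disc(d,box):
    x0,y0,x1,y1=box; im=d["color"][y0:y1,x0:x1].astype(int); g=im.mean(2)
    k=(g<130).astype(np.uint8); n,l,st,ce=cv2.connectedComponentsWithStats(k); 
    i=l[(y1-y0)//2,(x1-x0)//2]; return ce[i]+[x0,y0],st[i]
ct,st=disc(T,(222,180,243,202)); print(ct,st)
p=onz(T,*ct,81); print("cap top",p,(p[:2]-m)@Rm)
cs=np.array(g((354,331))); p=onz(S,*cs,81); print("cap side",p,(p[:2]-m)@Rm)
print("seat",W(10,0,18),"pivot",W(105,0,105),"tip",W(163,0,205))
for x,y,z in[(163,0,205),(54,34,48),(54,-34,48)]:
    q=proj(T,W(x,y,z)); print("zoom top",(x,y,z),(q-[165,150]+.5)*5.4); q=proj(S,W(x,y,z)); print("side",(q-[180,130]+.5)*5.5)
sp=onz(T,223.5,139.5,67);print("spare",sp,(sp[:2]-m)@Rm)
import math
q=np.array([0.6014,-.3715,.6024,.3708]); print(rot(q).as_matrix().round(3))
E
```

```text
[[690.4, 45.4, 18.0], [604.6, -57.4, 18.0], [373.3, 129.2, 18.0], [459.4, 233.7, 18.0]]
1 org [531.89238601  87.71291413] yaw 2.4583819057685177 2.3036080844702695
-1 org [531.89238601  87.71291413] yaw 2.463065525281579 105.59935531664229
side corners in jig [[144.3, 70.4], [133.9, -70.1], [-151.1, -64.4]]
[231.64957265 191.01282051] [  1   3  18  17 234]
cap top [569.31867747  55.50054111  81.        ] [-49.36118553   1.35559243]
cap side [569.02705788  53.6100935   81.        ] [-50.32843382   3.0058242 ]
seat [524.13688783  94.02577782  18.        ] pivot [450.45965508 153.99798283 105.        ] tip [405.47776561 190.61259221 205.        ]
zoom top (163, 0, 205) [ 96.58342092 495.82988507]
side [85.11161117 40.72434678]
zoom top (54, 34, 48) [302.05622907 394.6447589 ]
side [187.94640466 341.28005037]
zoom top (54, -34, 48) [217.04715715 325.97441205]
side [258.70779171 297.41571278]
spare [746.824463    83.80276562  67.        ] [-169.15895673 -132.6511754 ]
[[-0.001 -0.894  0.449]
 [-0.002  0.449  0.894]
 [-1.    -0.    -0.002]]
```

```bash
cat > go.py <<'E'
import sys
from h import *
from plant import status
j=np.load("jig.npz");m,a=j["m"],float(j["a"]);c,s_=np.cos(a),np.sin(a);Rm=np.array([[c,-s_],[s_,c]])
s=status.read_state();M=rot(s["tool_rot"]).as_matrix()
jp=(s["tool_pos"][:2]-m)@Rm
print("t",s["time"],"jig xy",jp.round(1),"z",s["tool_pos"][2].round(1),"F jig",((s["ft_force"][:2])@Rm).round(1),s["ft_force"][2].round(1),"w",s["width"])
g=rot(s["tool_rot"]);yaw=np.arctan2(M[1,1],M[0,1]);print("roll needed",yaw-a,"xdown",M[:,0].round(3))
if len(sys.argv)>3:
    x,y,z=map(float,sys.argv[1:4]); print("delta tool (after roll): tx",s["tool_pos"][2]-z,"ty",x-jp[0],"tz",-(y-jp[1]))
E
python3 go.py -130 0 320
```

```text
t 0.1 jig xy [ 491.8 -206.1] z 302.0 F jig [0.2 0.1] 0.8 w 88.26440792065931
roll needed 0.21746315822091722 xdown [-0.001 -0.001 -1.   ]
delta tool (after roll): tx -17.990342891934688 ty -621.8126006879079 tz -206.0711813056185
```

Request:
{"method": "servo_tool", "body": {"commands": "-20 0 0 0.109; -20 0 0 0.108; 0 -30 -10 0; 0 -30 -10 0; 0 -30 -10 0; 0 -30 -10 0; 0 -30 -10 0; 0 -30 -10 0; 0 -30 -10 0; 0 -30 -10 0", "claw": 0, "grip_force": 20}}

```text
time: 1.35
tool_pos: [416.7, 343.9, 342.4]
tool_rot: [0.638, -0.304, 0.639, 0.304]
ft_force: [0.6, -0.4, -0.4]
width: -0.0
```

```bash
python3 go.py -130 0 320
```

```text
t 1.35 jig xy [ 251. -126.] z 342.4 F jig [-0.8 -0. ] -0.4 w -0.037041733069314915
roll needed 0.0005244293687289847 xdown [-0.    -0.001 -1.   ]
delta tool (after roll): tx 22.431410995704994 ty -381.0073281607769 tz -125.96075516377162
```

Request:
{"method": "servo_tool", "body": {"commands": "0 -38 -13 0; 0 -38 -13 0; 0 -38 -13 0; 0 -38 -13 0; 0 -38 -13 0; 0 -38 -13 0; 0 -38 -12 0; 0 -38 -12 0; 0 -38 -12 0; 0 -39 -12 0"}}

```text
time: 2.6
tool_pos: [632.8, 5.7, 342.3]
tool_rot: [0.638, -0.304, 0.639, 0.304]
ft_force: [0.4, -0.9, 0.4]
width: 0.5
```

```bash
python3 go.py -130 0 96
```

```text
t 2.6 jig xy [-1.301e+02 -1.000e-01] z 342.3 F jig [-0.9  0.4] 0.4 w 0.4590696499770279
roll needed 0.0006499347271153866 xdown [-0.001  0.    -1.   ]
delta tool (after roll): tx 246.27660787027412 ty 0.05814610597809633 tz -0.12222505179946808
```

Request:
{"method": "servo_tool", "body": {"commands": "30 0 0 0; 30 0 0 0; 30 0 0 0; 30 0 0 0; 30 0 0 0; 30 0 0 0; 30 0 0 0; 20 0 0 0; 10 0 0 0; 5 0 0 0"}}

```text
time: 3.85
tool_pos: [632.7, 6.9, 97.6]
tool_rot: [0.639, -0.304, 0.638, 0.304]
ft_force: [0.7, -0.1, 0.7]
width: 0.8
```

```bash
python3 go.py -45 0 96
python3 - <<'E'
from plant import vision
import cv2
a=vision.get_image("side")["color"][100:240,160:330,::-1]; cv2.imwrite("pics/s1.png",cv2.resize(a,None,fx=4,fy=4,interpolation=cv2.INTER_CUBIC))
E
```

```text
t 3.85 jig xy [-129.2   -0.9] z 97.6 F jig [-0.6 -0.4] 0.7 w 0.7607507488198738
roll needed 0.0004790823017932766 xdown [ 0.  0. -1.]
delta tool (after roll): tx 1.5834050893351872 ty 84.21704807080306 tz -0.931448969084606
```

View pics/s1.png

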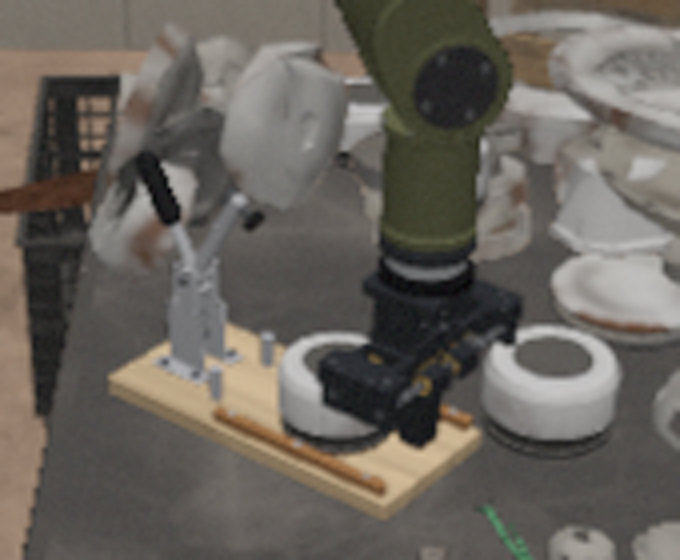

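The fingers are down on the board behind the cap, and the spare cap is clear. Next I'll push gently.

Request:
{"method": "servo_tool", "body": {"commands": "0 8 -1 0; 0 8 0 0; 0 5 0 0; 0 6 0 0; 0 6 0 0; 0 6 0 0; 0 6 0 0; 0 6 0 0; 0 6 0 0; 0 6 0 0"}}

```text
time: 5.15
tool_pos: [582.8, 46.0, 97.8]
tool_rot: [0.639, -0.304, 0.638, 0.304]
ft_force: [1.9, -2.3, 2.9]
width: 0.4
```

```bash
python3 go.py -49 0 96
```

```text
t 5.15 jig xy [-65.8   0.2] z 97.8 F jig [-2.9  0.5] 2.9 w 0.3708472734421202
roll needed 0.0003317213962428234 xdown [ 0.  0. -1.]
delta tool (after roll): tx 1.763641395164612 ty 16.842384951004803 tz 0.1850015724187628
```

Request:
{"method": "servo_tool", "body": {"commands": "0 4 0 0; 0 4 0 0; 0 3 0 0; 0 2 0 0; 0 0 0 0"}}

```text
time: 5.78
tool_pos: [572.6, 54.3, 97.6]
tool_rot: [0.638, -0.304, 0.639, 0.304]
ft_force: [1.9, -1.2, 1.1]
width: 0.4
```

```bash
python3 go.py -49 0 96;  python3 - <<'E'
from plant import vision
import cv2
a=vision.get_image("side")["color"][100:240,160:330,::-1]; cv2.imwrite("pics/s2.png",cv2.resize(a,None,fx=4,fy=4,interpolation=cv2.INTER_CUBIC))
E
```

```text
t 5.775 jig xy [-52.7   0.2] z 97.6 F jig [-2.2 -0.3] 1.1 w 0.3750099816604479
roll needed 0.0007078007416039256 xdown [-0.001  0.    -1.   ]
delta tool (after roll): tx 1.6105508864823577 ty 3.6609107868912076 tz 0.24332871593490424
```

View pics/s2.png

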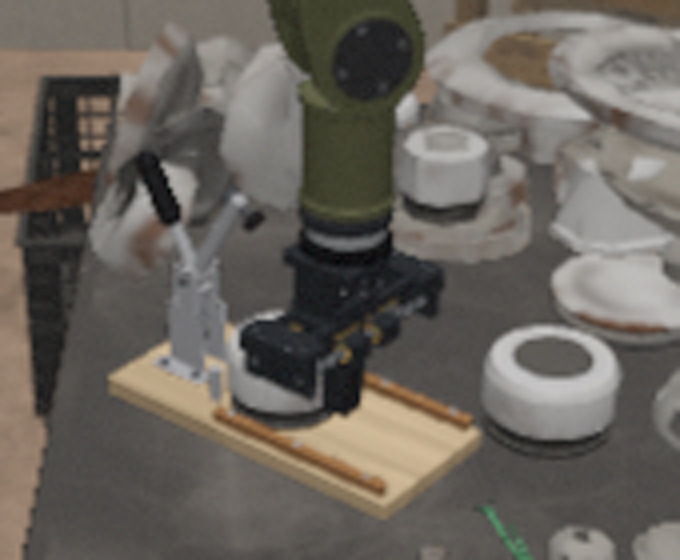

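The cap, at (280,370) in this zoom, is almost against the pins. I'll push on in small steps and watch the force.

Request:
{"method": "servo_tool", "body": {"commands": "0 2 0 0; 0 1 0 0; 0 0 0 0"}}

```text
time: 6.2
tool_pos: [570.2, 56.1, 97.6]
tool_rot: [0.638, -0.304, 0.639, 0.304]
ft_force: [1.4, -0.4, 0.5]
width: 0.4
```

Request:
{"method": "servo_tool", "body": {"commands": "0 1 0 0; 0 1 0 0; 0 0 0 0"}}

```text
time: 6.58
tool_pos: [569.3, 57.2, 97.7]
tool_rot: [0.639, -0.304, 0.638, 0.304]
ft_force: [2.2, -1.0, -0.5]
width: 0.2
```

```bash
python3 go.py -49 0 96
```

```text
t 6.575 jig xy [-48.3   0.1] z 97.7 F jig [-2.3 -0.6] -0.5 w 0.22666518217911188
roll needed 0.0004603927907171901 xdown [ 0.001  0.    -1.   ]
delta tool (after roll): tx 1.6985093347029476 ty -0.727236791944776 tz 0.054462880154002136
```

Request:
{"method": "servo_tool", "body": {"commands": "0 1 0 0; 0 1 0 0; 0 0 0 0"}}

```text
time: 6.95
tool_pos: [569.2, 58.0, 98.1]
tool_rot: [0.64, -0.304, 0.637, 0.303]
ft_force: [5.7, -2.2, 0.7]
width: 0.7
```

```bash
python3 go.py -49 0 96;  python3 - <<'E'
from plant import vision
import cv2
a=vision.get_image("top")["color"][150:260,165:285,::-1]; cv2.imwrite("pics/t3.png",cv2.resize(a,None,fx=5.4,fy=5.4,interpolation=cv2.INTER_CUBIC))
E
```

```text
t 6.95 jig xy [-47.7  -0.5] z 98.1 F jig [-5.8 -2. ] 0.7 w 0.6811527355979051
roll needed -0.0001310966647305456 xdown [ 0.004 -0.    -1.   ]
delta tool (after roll): tx 2.148752245801191 ty -1.305060510459498 tz -0.5136431147637559
```

View pics/t3.png

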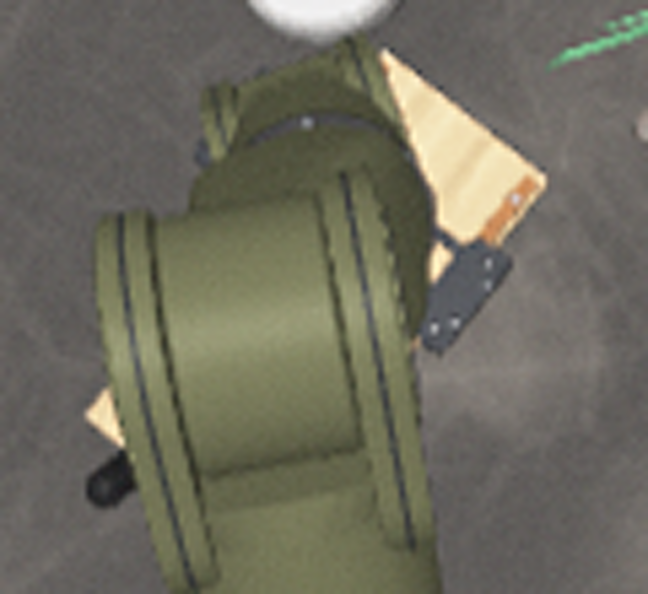

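The arm hides the cap from above, but the force has risen and the advance has stalled, so it is touching a pin. I'll press slightly more to seat it on both.

Request:
{"method": "servo_tool", "body": {"commands": "0 1 0 0; 0 1 0 0; 0 0 0 0; 0 0 0 0"}}

```text
time: 7.5
tool_pos: [569.1, 58.3, 98.5]
tool_rot: [0.641, -0.305, 0.637, 0.302]
ft_force: [7.0, -4.4, -0.3]
width: 0.4
```

```bash
python3 go.py -49 0 96
```

```text
t 7.5 jig xy [-47.4  -0.7] z 98.5 F jig [-8.2 -1. ] -0.3 w 0.42523046428075023
roll needed -0.0011330477357271995 xdown [ 0.007 -0.001 -1.   ]
delta tool (after roll): tx 2.49424820797789 ty -1.622612588574981 tz -0.6777407239243338
```

Firm stop. I'll back off and raise the tool, then look.

Request:
{"method": "servo_tool", "body": {"commands": "0 -6 0 0; 0 -15 0 0; 0 -15 0 0; -30 -5 0 0; -30 0 0 0; -40 0 0 0; -40 0 0 0; -40 0 0 0; -40 0 0 0; -25 0 0 0"}}

```text
time: 8.75
tool_pos: [598.3, 33.1, 344.9]
tool_rot: [0.639, -0.304, 0.638, 0.303]
ft_force: [0.1, 0.1, -1.0]
width: 0.7
```

```bash
python3 go.py 205 0 340;  python3 - <<'E'
from plant import vision
import cv2
for n,(y0,y1,x0,x1) in dict(side=(100,240,160,330),top=(150,260,165,285)).items():
    a=vision.get_image(n)["color"][y0:y1,x0:x1,::-1]; cv2.imwrite(f"pics/{n}4.png",cv2.resize(a,None,fx=4.5,fy=4,interpolation=cv2.INTER_CUBIC) if 0 else cv2.resize(a,None,fx=4,fy=4,interpolation=cv2.INTER_CUBIC))
E
```

```text
t 8.75 jig xy [-86.    0.5] z 344.9 F jig [-0.  -0.1] -1.0 w 0.6691645410954705
roll needed -0.0004099651206290744 xdown [ 0.002  0.    -1.   ]
delta tool (after roll): tx 4.88315023204575 ty 291.0108986226703 tz 0.4657863945189078
```

View pics/side4.png

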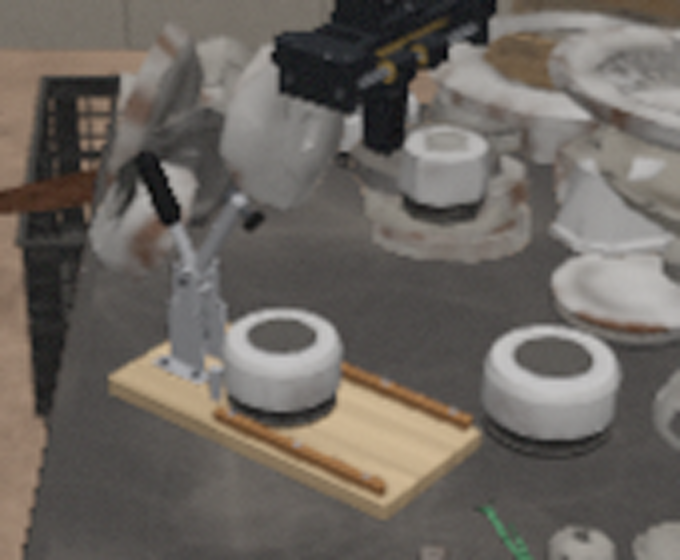

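View pics/top4.png

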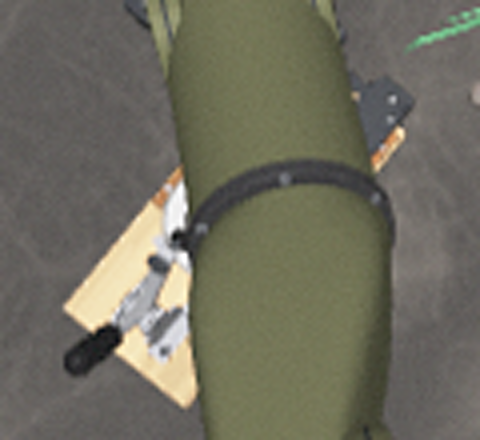

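Run:
```python
from h import *
S=dict(np.load("side0.npz"));j=np.load("jig.npz");m,a=j["m"],float(j["a"]);Rm=R.from_euler("z",a).as_matrix()[:2,:2]
im=cv2.imread("pics/side4.png"); g=im.mean(2); k=(g[312:362,236:330]<135).astype(np.uint8)
n,l,st,ce=cv2.connectedComponentsWithStats(k); i=l[24,47]; c=ce[i]+[236,312]; print(c,st[i])
p=onz(S,(c[0]+.5)/4-.5+160,(c[1]+.5)/4-.5+100,81);print((p[:2]-m)@Rm)
```

```text
[281.50180134 335.7858981 ] [  11    6   70   36 1943]
[9.80751699 1.29514257]
```

The cap measures (9.8, 1.3) against the seat at (10, 0), and it stands flat. On to the handle, passing over it.

Request:
{"method": "servo_tool", "body": {"commands": "0 29 0 0; 0 29 0 0; 0 29 0 0; 0 29 0 0; 0 29 0 0; 0 29 0 0; 0 29 0 0; 0 29 0 0; 0 29 0 0; 0 30 0 0"}}

```text
time: 10.1
tool_pos: [371.0, 217.3, 341.7]
tool_rot: [0.638, -0.304, 0.639, 0.303]
ft_force: [0.1, 0.6, 0.5]
width: 0.5
```

```bash
python3 go.py 205 0 243
```

```text
t 10.1 jig xy [206.6   1. ] z 341.7 F jig [ 0.3 -0.5] 0.5 w 0.5173483882625944
roll needed -9.861756619589102e-05 xdown [-0.002 -0.001 -1.   ]
delta tool (after roll): tx 98.69088418440174 ty -1.5618541038251692 tz 1.0371497076759084
```

Request:
{"method": "servo_tool", "body": {"commands": "20 0 1 0; 20 0 0 0; 20 0 0 0; 20 0 0 0; 15 0 0 0; 4 0 0 0; 0 0 0 0"}}

```text
time: 10.98
tool_pos: [372.5, 217.9, 243.4]
tool_rot: [0.638, -0.304, 0.639, 0.304]
ft_force: [0.2, -0.3, -0.0]
width: 0.6
```

```bash
python3 go.py 175 0 243
python3 - <<'E'
from plant import vision
import cv2
a=vision.get_image("side")["color"][100:240,160:330,::-1]; cv2.imwrite("pics/s5.png",cv2.resize(a,None,fx=4,fy=4,interpolation=cv2.INTER_CUBIC))
E
```

```text
t 10.975 jig xy [205.8  -0.4] z 243.4 F jig [-0.4  0.1] -0.0 w 0.5862843009219094
roll needed 0.00027379248667269707 xdown [-0.001 -0.001 -1.   ]
delta tool (after roll): tx 0.3526475120610826 ty -30.82589620385096 tz -0.36210608435958136
```

View pics/s5.png

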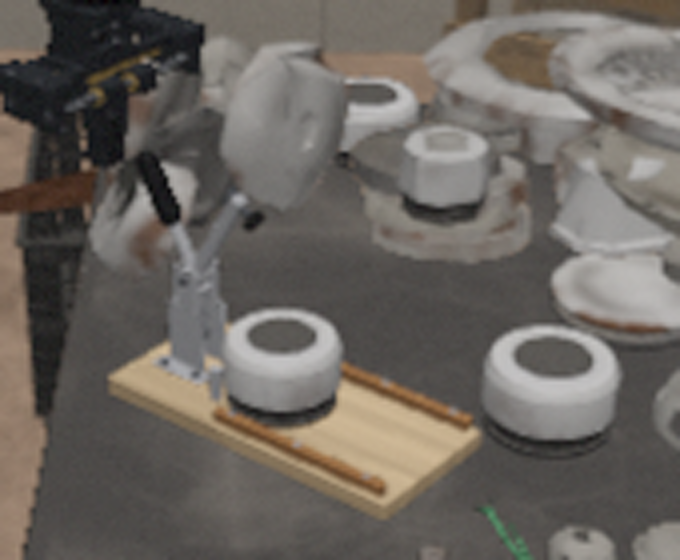

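The fingertips, at (105,163), are just behind the handle tip at (148,155). I'll push toward jig -x.

Request:
{"method": "servo_tool", "body": {"commands": "0 -10 0 0; 0 -8 0 0; 0 -8 0 0; 0 -8 0 0; 0 -8 0 0; 0 -8 0 0"}}

```text
time: 11.78
tool_pos: [410.0, 188.0, 244.1]
tool_rot: [0.638, -0.304, 0.639, 0.306]
ft_force: [-5.0, 3.2, 5.0]
width: 0.3
```

```bash
python3 go.py 115 0 243
```

```text
t 11.775 jig xy [157.8  -0.8] z 244.1 F jig [5.9 0.7] 5.0 w 0.2874903210004511
roll needed 0.0032711219411307724 xdown [-0.002  0.002 -1.   ]
delta tool (after roll): tx 1.1000849314942798 ty -42.790157243013 tz -0.8372893616973442
```

Request:
{"method": "servo_tool", "body": {"commands": "0 -7 0 0; 0 -7 0 0; 0 -7 0 0; 0 -7 0 0; 0 -7 0 0; 0 0 0 0"}}

```text
time: 12.52
tool_pos: [439.3, 163.8, 243.6]
tool_rot: [0.639, -0.303, 0.639, 0.303]
ft_force: [-0.5, 0.1, 0.4]
width: 0.6
```

```bash
python3 go.py 110 0 243
python3 - <<'E'
from plant import vision
import cv2
a=vision.get_image("side")["color"][100:240,160:330,::-1]; cv2.imwrite("pics/s6.png",cv2.resize(a,None,fx=4,fy=4,interpolation=cv2.INTER_CUBIC))
E
```

```text
t 12.525 jig xy [119.9  -0.5] z 243.6 F jig [0.5 0.2] 0.4 w 0.5733827029287356
roll needed -0.0012359022562669075 xdown [ 0.001 -0.    -1.   ]
delta tool (after roll): tx 0.6215083945558604 ty -9.881134466764763 tz -0.5292838245348221
```

View pics/s6.png

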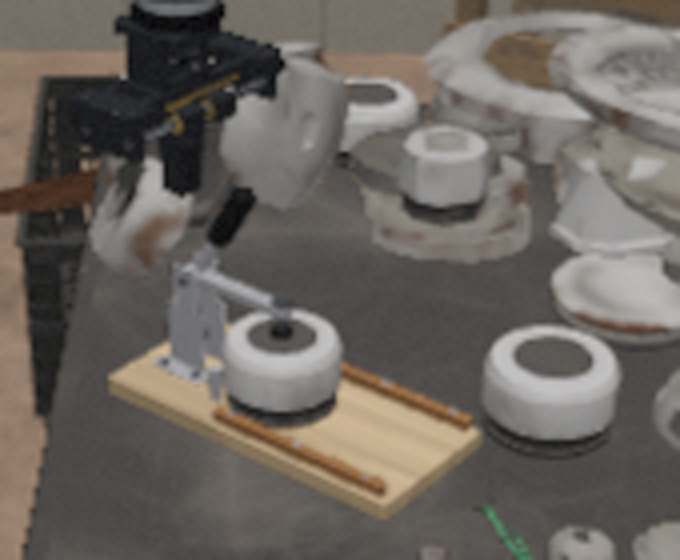

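The clamp has snapped shut with its foot on the cap's disc at (282,328), and the handle has moved clear of the fingers. I'll back away and check.

Request:
{"method": "servo_tool", "body": {"commands": "0 10 0 0; -20 20 0 0; -30 20 0 0; -30 20 0 0; -20 20 0 0; 0 0 0 0; 0 0 0 0; 0 0 0 0"}}

```text
time: 13.58
tool_pos: [368.9, 220.5, 342.8]
tool_rot: [0.638, -0.304, 0.639, 0.303]
ft_force: [0.2, 0.1, -0.6]
width: 0.5
```

```bash
python3 go.py
python3 - <<'E'
from plant import vision
import cv2
for n,(y0,y1,x0,x1) in dict(side=(100,240,160,330),top=(120,260,165,365)).items():
    a=vision.get_image(n)["color"][y0:y1,x0:x1,::-1]; cv2.imwrite(f"pics/{n}7.png",cv2.resize(a,None,fx=4,fy=4,interpolation=cv2.INTER_CUBIC))
E
```

```text
t 13.575 jig xy [ 2.103e+02 -1.000e-01] z 342.8 F jig [-0.1 -0.2] -0.6 w 0.5167656769219224
roll needed -0.0008028283599301744 xdown [-0.001 -0.001 -1.   ]
```

View pics/side7.png

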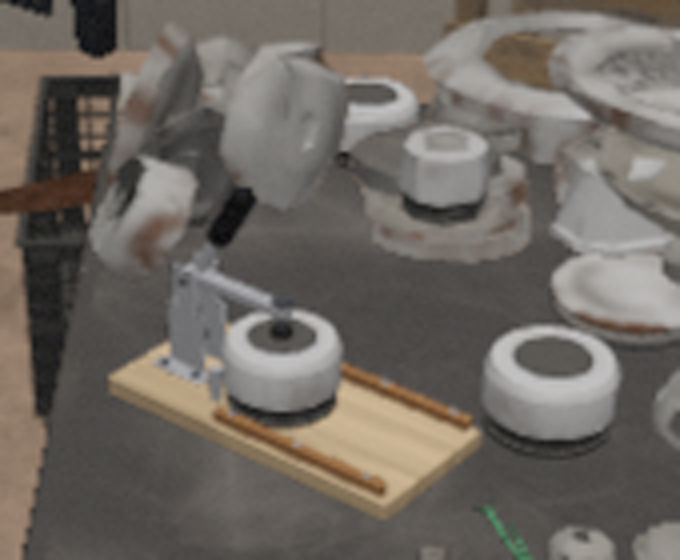

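View pics/top7.png

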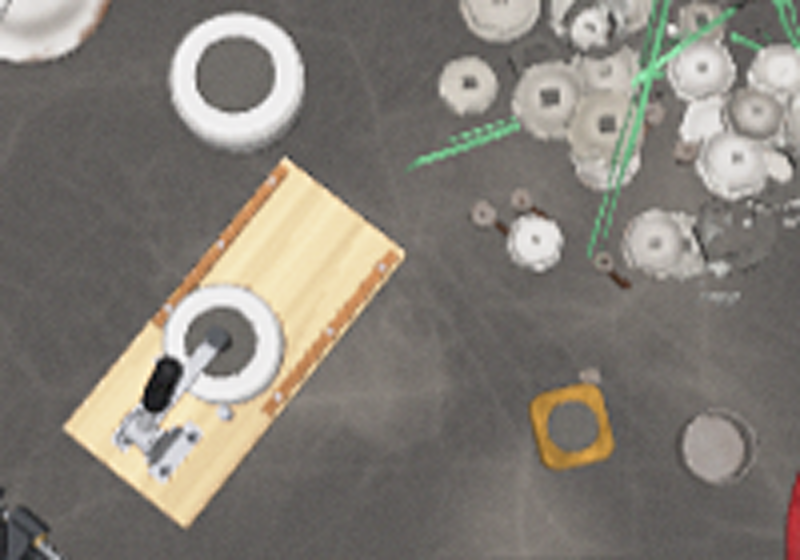

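Everything looks right: the foot is on the cap, the bystanders haven't moved and the gripper is clear. One last position check before handing in.

Run:
```python
from h import *
T=dict(np.load("top0.npz"));j=np.load("jig.npz");m,a=j["m"],float(j["a"]);Rm=R.from_euler("z",a).as_matrix()[:2,:2]
def cen(im,x0,y0,x1,y1):
    k=(im[y0:y1,x0:x1].min(2)>195).astype(np.uint8); c=max(cv2.findContours(k,0,1)[0],key=cv2.contourArea); (c,r)=cv2.minEnclosingCircle(c); return np.array(c)+[x0,y0],r
im=cv2.imread("pics/top7.png"); c,r=cen(im,155,278,292,410); print(c,r)
p=onz(T,165-.4+c[0]/4,120-.4+c[1]/4,70);print((p[:2]-m)@Rm)
z=cv2.imread("pics/topz.png"); c,r=cen(z,270,135,460,315);p=onz(T,165-.4+c[0]/5.4,150-.4+c[1]/5.4,70);print("same method at start (disc gave -49.4,1.4)",(p[:2]-m)@Rm,r)
from plant import sign_off
print(sign_off())
```

```text
[217.9889183  346.99030304] 63.780975341796875
[15.14036878 -0.5526949 ]
same method at start (disc gave -49.4,1.4) [-49.99509192   1.68986904] 79.79206848144531
the job is handed in; nothing more can be done
None
```

I pushed the cap along the board with closed fingers until it stopped firmly against the pins. I then pushed the handle past its middle, and the lever snapped shut with its foot on the cap. I backed the gripper clear and handed the job in at about 13.7 s of the 48 s allowed.

**Checks that passed**
- **Seat:** with the lever still open, the side view put the cap at (9.8, 1.3) mm in the jig's frame, against the seat at (10, 0). The push had met a firm stop at about 8 N.
- **Clamp:** the last pictures from both cameras show the arm level, the foot on the cap's disc and the cap flat.
- **Clear of everything:** the gripper is well away, with wrist force about 0. By eye, the spare cap, tape and tin had not moved; I did not measure them.

**Check that disagreed:** the final top-view fit put the cap at (15.1, -0.6) mm, about 5 mm from the seat. The fitted circle was too big (15.9 px against 14.8 px at the start), probably because it took in bright clamp parts and a pin next to the cap. I think that fit is wrong and trust the earlier side-view reading. However, the job was handed in by the same script that ran this check, so I could not look again.

I had no direct reading of the foot's force or the lever's angle; both are judged only from the pictures.

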